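Slide the loaded ware board home into its notches

TASK

Push the wooden ware board, with its two mugs still standing on it, along its rails by its raised end batten until you feel it drop into the locating notches and it sits down flat between the side guides, then take your hand away. Use only the fingertips: push slowly and gently without ramming, do not grip or lift the board, do not touch the two mugs it carries, and leave everything else on the bench where it is.

Things in the scene. Friction and masses are not known exactly. Their poses are not given: they have to be found in the camera images.
- stand: Fixed wooden runner stand, 510 mm long (x -270 to 240), 226 wide, 68 high, placed and turned differently each time. Origin on the bench; x is the way the board must slide (roughly the robot's left, world +y), z up. Two rails 26 mm wide at y = -82 and 82, tops at z = 50; between them open, but for 12 mm high ties. Side guides outside the rails: inner faces y = -103 and 103, tops z = 68.
- board: Loose plywood ware board, 260 mm long (x, the way it slides), 200 wide, plank 14 thick, 0.3 to 0.5 kg, carrying two mugs. Origin mid-length and mid-width at the underside of its two cross cleats (20 mm long, 12 high, at x = -90 and 90). Origin 50 mm above the bench on the rails, 42 mm when home. Starts 60 to 130 mm short of home; side play 3 mm each way.
- push_edge (a point): Mid-width on the board's flat trailing face (board frame x = -130, y = 0, z = 26 mm), at the plank's top. The face, plank plus raised end batten (18 mm thick), reaches from 14 mm below to 20 mm above this point. Push here along +x; sliding takes about 3 to 9 N. Moves with the board.
- notch_seat (a point): Where the board's origin lies when home: stand frame x = 50, y = 0, z = 42 mm; axes as the stand's. The rails' notches are 8 mm deep, 26 long, with upright walls, centred 90 mm behind and ahead of here; both cleats drop at once, and then stop against the notch walls within 3 mm of here. The leading cleat always starts past the rear notches.
- board_top (a point): Centre of the plank's top (board frame x = 0, y = 0, z = 26 mm). Riding on the rails it is 76 mm above the bench, 8 mm proud of the side guides; home, it is at 68 mm, flush with the guides' tops.
- mug_a: White mug, 80 mm across, 95 mm high, handle to its own +y, standing loose on the front half of the board, on its +y side. Origin at the centre of its underside. Its wall is at least 100 mm ahead of the trailing face.
- mug_b: The same kind of white mug, on the board's -y side. Origin at the centre of its underside. Its wall is at least 100 mm ahead of the trailing face.
- spare_mug: Blue glazed mug, 80 mm across, 95 mm high, on the bench on the stand's -y side, 190 to 230 mm from its centre line, not to be disturbed. Origin at the centre of its underside.
- jar: Lidded jar, 64 mm across, 85 mm high, on the bench beside the stand's trailing half, on its -y side, 180 to 210 mm from its centre line, not to be disturbed. Origin at the centre of its underside.
- bowl: White bowl, 150 mm across, 55 mm high, on the bench, not to be disturbed. Origin at the centre of its underside.
- pen_pot: White pot with pens and a brush in it, 76 mm across, 160 mm high with the pens, on the bench, not to be disturbed. Origin at the centre of its underside.
- squeegee: Small flat spatula lying on the bench on the robot's side, not to be disturbed. Origin in its underside, x along it.
Mind the look-alikes: they are no part of the job. What is shaped like the mug_b but red is not meant. Leave any purple look-alike of the mug_a alone.

How it is judged:
On the way:
1. the fingertips push the board along while it still rides on top of the rails (contact force between the fingers and board above 0.5 N and z of board in the frame of stand above 0.047 m and distance of board from where it was at the start of the episode above 0.01 m), for 0.1 s.
At the end, for the whole second after the job is handed in: The board lies at rest in the notches: its origin within 5 mm of home along the rails and at most 2.5 mm above its seated height, level within 0.02 rad, in line with the rails; both mugs stand upright and still on it; the robot is clear of everything (x of board in the frame of stand between 0.045 and 0.055 m and z of board in the frame of stand below 0.0445 m and angle between board's own z axis and vertical below 0.02 rad and angle between the x axis of board and the x axis of stand, either way round below 0.04 rad and linear speed of each of board, mug_a, mug_b below 0.01 m/s and angle between each of mug_a, mug_b's own z axis and vertical below 0.1 rad and z of mug_a in the frame of board between 0.022 and 0.032 m and z of mug_b in the frame of board between 0.022 and 0.032 m); the robot touches nothing.
It fails at once if the board is lifted off its rails or tipped (z of board in the frame of stand above 0.058 m or angle between board's own z axis and vertical above 0.1 rad).
It fails at once if the board is rammed (more than 45 N between fingers and board) (contact force between the fingers and board above 45 N).
It fails at once if a mug on the board is touched by the robot, tipped, or lifted or thrown off the board (contact force between any of the arm, the fingers and mug_a above 0.5 N or angle between any of mug_a, mug_b's own z axis and vertical above 0.3 rad or z of any of mug_a, mug_b in the frame of board above 0.045 m or contact force between any of the arm, the fingers and mug_b above 0.5 N).
It fails at once if something else on the bench is shifted more than 30 mm or tipped over (distance of any of spare_mug, jar, bowl, pen_pot, squeegee from where it was at the start of the episode above 0.03 m or angle between any of spare_mug, jar, bowl, pen_pot, squeegee's own z axis and vertical above 0.3 rad).
It also fails if it takes over 35 s, if anything falls off the work surface, if the arm or the gripper's body presses on something with over 40 N, if the wrist force passes 120 N, or if a joint passes its speed limit or range.

ROBOT

A 6-joint arm with a two-finger parallel gripper is mounted at the origin on the work surface. World frame = base frame: x ahead of the robot, y to its left, z up, the work surface at z = 0. Lengths are in m, angles in rad, forces in N, time in s.
With the tool pointing down it reaches from about 0.25 to 0.725 m from the base axis. Payload 4 kg.
Tool frame: the origin (TCP) lies midway between the tips of the shut fingers; the grasp point (between the pads) lies 19 mm behind it; z points along the fingers, y is the direction in which the jaws open and shut (so a half turn about z gives the same grasp; the last joint's range is limited). The gripper opens to 85 mm and grips with 20 to 120 N. Pads are 22 mm wide; open, the fingers measure 114 mm over their backs; the gripper's body (76 mm by 85 mm) begins 54 mm behind the grasp point. The pads swing forward as they close: fully open they stand 13 mm farther back than shut.
Start: joints at [1.136, 0.241, 0.005, 1.335, 0, 1.571], TCP at [0.211, 0.453, 0.231] pointing down, gripper open.
Joint ranges: [-2.72, 2.72], [-1.05, 1.87], [-1.09, 1.28], [-1.99, 2.15], [-1.42, 1.44], [-3.14, 3.14]. Speed limits (rad/s): [2.79, 2.79, 3.14, 3.14, 3.14, 3.14].

INTERFACE

Orientations are given as a unit quaternion [x, y, z, w].
In Python, from workcell import bot gives the robot as it stands.
- The arm moves only by the shell command python3 -m inch 'ROWS'. ROWS is JSON, a list of rows, each a list of 5 numbers: the shift along the tool's x, y, z scaled (see below), then the turn about the tool's z scaled (see below), then the closure, from 0 (fully open) to 1 (shut). A call has 1 to 10 rows; each row is the pose to reach, as a shift and turn from the pose commanded when the call began, along the tool's axes at that moment; what a row does not reach only later rows make up. The controller multiplies each number of a shift by 100 cm and each number of a turn by 120 degrees. A row lasts 1/8 s, in which the tool goes at most 62.5 mm and 10.7 degrees, less where a joint would pass 70% of its speed; a pose out of reach is approached as far as the arm can. A call with a number of a shift or a turn outside -1 to 1 is refused whole. A call with a gripper value outside its range is refused whole. The fingers move at their own pace and stop on an object; the grip force is fixed at half the most. Time passes only in rows, so rows that repeat a pose let the fingers close. It gives the time, the measured TCP pose, the force and the opening at its end, in the units of the state.
- bot.get_obs(): the state, without advancing time (a new reading comes with each control period).
- bot.camera(name): name is "scene" or "top" or "wrist"; returns the picture (420x560x3 uint8, red, green, blue); there is no depth.
- bot.calibration(name): a dict with "intrinsics" (3x3 intrinsics, pixels), "xyz" and "attitude" of the camera in the world; the wrist camera has in their place "tool_from_camera" (4x4, takes a point from camera to tool coordinates, whose origin is the TCP and whose axes are the flange's). Camera axes: x right, y down, z forward; pixel columns grow to the right and rows downward; lengths in m; the calibration is good to about 2 mm. The wrist camera is an equidistant fisheye: a pixel r from the principal point sees the ray r / f radians off the axis. A picture is of the moment at which its call begins: read the wrist's pose just before it. calibration takes no time and is no camera call.
- bot.job_done(): hands the job in, once; it reports no verdict.
Trained networks look in the newest picture that a camera, given by its name, has taken for a name from the list of things; names that differ only in an ending like _2 or _b are one class to them, and where a whole thing is asked for, a point or a joint stands for the part that bears it (a point fixed in the world has none). Each returns a list of dicts, best first, with "score" (0 to 1); they miss things now and then, are a little off and sometimes report something else, mostly with a low value. They report only what shows in the picture. A call takes as long as a camera call. They do not tell look-alikes from the thing itself.
- bot.masks_of(camera, target): "pixels" (420x560 bool, what is visible of it) and "extent" ([left, top, width, height] as shares, 0 to 1, of the picture: columns of its width, rows of its height, round what is visible of it).
- bot.spot_point(camera, target): "point" ([column, row] as shares, 0 to 1, of the picture: columns of its width, rows of its height: a listed point, or the origin of a listed thing).
The state is a dict: "clock": time; "joint_pos": joint angles; "joint_vel": joint speeds; "tau": joint torques, N m; "eef_pos": TCP position; "tool_rot": TCP orientation; "ft_force": force on the tool from outside, world axes, zero at the start; "ft_torque": the same for the moment, N m; "grip_width": finger opening in m.
Only numpy, scipy, OpenCV 4.12 (cv2) and the standard library are available. Lean on these libraries where they do the work, as an engineer would, in place of code of your own. Each camera call takes 0.05 s, during which the arm holds its last target.

## Working session

There is one attempt and no reset: what is moved stays moved. The work goes in short steps, Python scripts to look and compute and a shell command to move; the robot and the scene stay as the last step left them, time stands still between calls to the robot, and variables do not carry over. Pictures are saved under pics/ and viewed, and the job is handed in when it is done.

```bash
ls; mkdir -p pics; python3 - <<'E'
from workcell import bot
import cv2
o=bot.get_obs();print({k:(v if not hasattr(v,'round') else v) for k,v in o.items()})
for n in ["scene","top"]:
    im=bot.camera(n);cv2.imwrite(f"pics/{n}0.png",im[:,:,::-1]);print(n,bot.calibration(n))
print(bot.calibration("wrist"))
E
```

```text
pics
{'clock': 0.0, 'joint_pos': array([1.13601107e+00, 2.41402409e-01, 3.74249117e-03, 1.33521318e+00,
       4.27545615e-06, 1.57080034e+00]), 'joint_vel': array([ 0.00068338, -0.00015736,  0.00066623, -0.00133794, -0.00078882,
       -0.00106994]), 'tau': array([ 8.72913347e-05, -3.72315681e+01,  2.52409959e+01,  1.70333823e-02,
       -2.91967649e-05,  7.10568500e-06]), 'eef_pos': array([0.21034181, 0.45291057, 0.23042522]), 'tool_rot': array([ 2.15686198e-01,  9.76462178e-01, -1.01348393e-03, -2.26048754e-04]), 'ft_force': array([0.10371511, 0.86551769, 0.19021853]), 'ft_torque': array([0.00863414, 0.01434034, 0.01635866]), 'grip_width': 0.08561253647314628}
scene {'intrinsics': array([[512.72093435,   0.        , 272.57287377],
       [  0.        , 512.72093435, 204.3497545 ],
       [  0.        ,   0.        ,   1.        ]]), 'xyz': array([1.34835451, 0.37553901, 1.24218613]), 'attitude': array([ 0.48979752,  0.80745273, -0.27662299, -0.17775881])}
top {'intrinsics': array([[415.55830352,   0.        , 282.39733127],
       [  0.        , 415.55830352, 204.24008065],
       [  0.        ,   0.        ,   1.        ]]), 'xyz': array([ 0.42013859, -0.01914801,  1.12451216]), 'attitude': array([ 0.70712401, -0.70556577,  0.02919801, -0.03605642])}
{'intrinsics': array([[325.1922621 ,   0.        , 278.61973165],
       [  0.        , 325.1922621 , 210.56211109],
       [  0.        ,   0.        ,   1.        ]]), 'tool_from_camera': array([[ 5.66774777e-04, -9.45670827e-01, -3.25125154e-01,
         8.33153891e-02],
       [ 9.99999836e-01,  5.62678272e-04,  1.06624346e-04,
         4.15878286e-04],
       [ 8.21093261e-05, -3.25125161e-01,  9.45670991e-01,
        -1.42395644e-01],
       [ 0.00000000e+00,  0.00000000e+00,  0.00000000e+00,
         1.00000000e+00]])}
```

View pics/scene0.png

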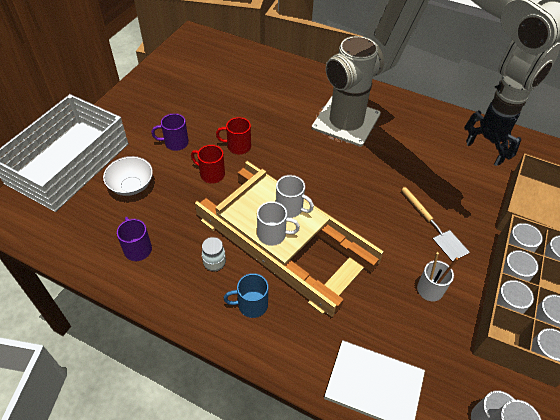

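View pics/top0.png

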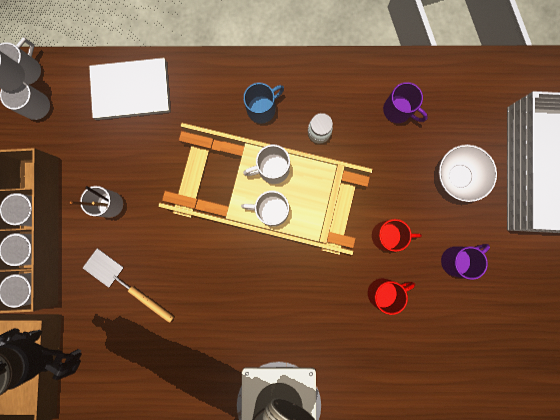

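```bash
cat > h.py <<'E'
from workcell import bot
import numpy as np, cv2
from scipy.spatial.transform import Rotation as R
def plane(cam,px,z):
    c=bot.calibration(cam);K=c["intrinsics"];Rm=R.from_quat(c["attitude"]).as_matrix()
    px=np.atleast_2d(px).astype(float)
    d=(Rm@np.linalg.inv(K)@np.c_[px,np.ones(len(px))].T).T
    o=np.array(c["xyz"]);return o+d*((z-o[2])/d[:,2])[:,None]
def proj(cam,P):
    c=bot.calibration(cam);Rm=R.from_quat(c["attitude"]).as_matrix()
    q=(np.atleast_2d(P)-c["xyz"])@Rm;q=q@c["intrinsics"].T;return q[:,:2]/q[:,2:]
E
python3 - <<'E'
from h import *
im=cv2.imread("pics/top0.png")[110:265,150:380]
cv2.imwrite("pics/crop.png",cv2.resize(im,None,fx=3.4,fy=3.4,interpolation=cv2.INTER_CUBIC))
im=cv2.imread("pics/scene0.png")[150:320,190:390]
cv2.imwrite("pics/crop2.png",cv2.resize(im,None,fx=3.5,fy=3.5,interpolation=cv2.INTER_CUBIC))
for cam in ["top","scene"]:
  for t in ["push_edge","notch_seat","board_top","stand","board","jar"]:
    r=bot.spot_point(cam,t)
    z={"push_edge":.076,"notch_seat":.042,"board_top":.076,"stand":0,"board":.05,"jar":0}[t]
    for a in r[:2]:
        p=np.array(a["point"])*[560,420];print(cam,t,round(a["score"],2),p.round(1),plane(cam,p,z).round(4))
E
```

```text
top push_edge 0.78 [334.3 202.9] [[ 0.5208 -0.1403  0.076 ]]
top board_top 0.55 [281.7 192.7] [[ 0.5467 -0.0069  0.076 ]]
top board 0.66 [282.9 189.9] [[ 0.5572 -0.0098  0.05  ]]
top board 0.57 [282.8 192.4] [[ 0.5506 -0.0095  0.05  ]]
top jar 0.89 [319.7 133. ] [[ 0.7218 -0.1105  0.    ]]
scene push_edge 0.65 [237.7 191.3] [[ 0.5226 -0.1436  0.076 ]]
scene board_top 0.97 [269.7 212.2] [[ 0.5474 -0.0242  0.076 ]]
scene board_top 0.47 [427.4 220.8] [[0.3646 0.3868 0.076 ]]
scene stand 0.75 [131.8 183.8] [[ 0.5992 -0.4893  0.    ]]
scene jar 0.57 [217.9 262. ] [[ 0.7218 -0.0981  0.    ]]
```

View pics/crop.png

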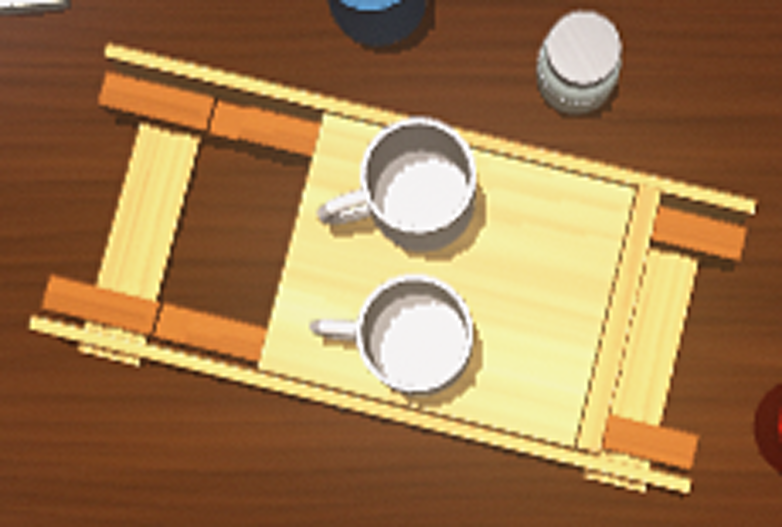

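View pics/crop2.png

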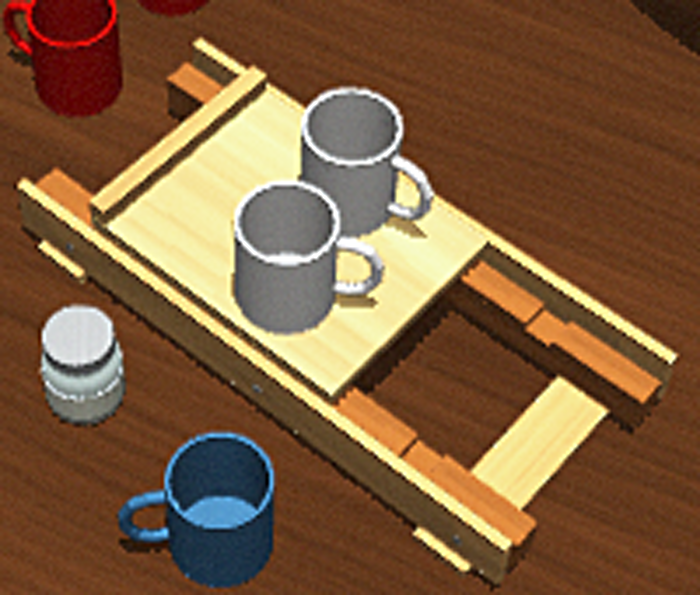

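```bash
python3 - <<'E'
from h import *
f=lambda a:np.array(a)/3.4+[150,110]
obs=f([(108,44),(104,56),(757,201),(754,213),(32,317),(29,329),(692,481),(689,492)])
S=np.array([(240,-113),(240,-103),(-270,-113),(-270,-103),(240,103),(240,113),(-270,103),(-270,113)])/1000
W=plane("top",obs,.068)[:,:2]
# rigid fit
a=S-S.mean(0);b=W-W.mean(0)
th=np.arctan2((a[:,0]*b[:,1]-a[:,1]*b[:,0]).sum(),(a*b).sum())
M=np.array([[np.cos(th),-np.sin(th)],[np.sin(th),np.cos(th)]]);t=W.mean(0)-M@S.mean(0)
print("stand",t,np.degrees(th));print(((W-t)@M-S).round(4))
g=plane("top",f([(659,183),(602,451)]),.096)[:,:2];print("batten",((g-t)@M).round(4),g)
l=plane("top",f([(322,112),(260,370)]),.076)[:,:2];print("lead",((l-t)@M).round(4))
for n,p,z in [("jar lid",(583,48),.085),("mugb",(419,175),.171),("muga",(415,335),.171)]:
    q=plane("top",f([p]),z)[:,:2];print(n,q,((q-t)@M).round(4))
print("face@.076 home xw",t+M@[-.08,0])
np.savez("stand.npz",t=t,M=M,th=th)
# overlay check on scene
for im,c in [("scene0","scene")]:
    P=np.c_[(S@M.T+t),np.full(8,.068)];print(proj(c,P).round(1))
E
```

```text
stand [0.56355295 0.04865665] 76.23324239365687
[[-0.0007 -0.0001]
 [-0.0002 -0.0003]
 [ 0.0001  0.0002]
 [ 0.0003 -0.0004]
 [-0.0002  0.0006]
 [-0.0004 -0.0001]
 [ 0.0004  0.0008]
 [ 0.0007 -0.0008]]
batten [[-0.1924 -0.1025]
 [-0.1971  0.0989]] [[ 0.61728538 -0.16262697]
 [ 0.42057798 -0.11925223]]
lead [[ 0.0653 -0.0991]
 [ 0.0615  0.1012]]
jar lid [[ 0.72218119 -0.10824243]] [[-0.1146 -0.1914]]
mugb [[0.60832504 0.01181464]] [[-0.0251 -0.0523]]
muga [[0.4984456  0.01401006]] [[-0.0491  0.055 ]]
face@.076 home xw [ 0.54451535 -0.02904516]
[[334.3 305.7]
 [336.6 303.1]
 [194.4 201.2]
 [196.9 199.2]
 [381.5 252. ]
 [383.6 249.7]
 [244.7 161. ]
 [246.8 159.2]]
```

```bash
cat >> h.py <<'E'
s=np.load("stand.npz") if __import__("os").path.exists("stand.npz") else None
def status(goal=None,yaw=None):
    o=bot.get_obs();p=o["eef_pos"];Rm=R.from_quat(o["tool_rot"]).as_matrix()
    y=np.degrees(np.arctan2(Rm[1,0],Rm[0,0]));st=(p[:2]-s["t"])@s["M"]
    print("t",round(o["clock"],2),"tcp",p.round(4),"yaw",round(y,2),"stand",st.round(4),"F",o["ft_force"].round(2),"Fstandx",round(float(o["ft_force"][:2]@s["M"][:,0]),2),"w",round(o["grip_width"],4),"zaxis",Rm[:,2].round(3))
    if goal is not None:
        g=np.r_[s["t"]+s["M"]@np.array(goal[:2]),goal[2]]
        print("goal",g.round(4),"shift",(Rm.T@(g-p)).round(4), "turn", None if yaw is None else round(-(((yaw-y+180)%360)-180)/120,4))
E
python3 - <<'E'
from h import *
status([-.25,0,.28],256.23)
E
```

```text
t 0.7 tcp [0.2106 0.4535 0.2313] yaw 155.09 stand [0.3092 0.4391] F [ 0.66 -0.17 -0.35] Fstandx -0.0 w 0.0855 zaxis [ 0.  0. -1.]
goal [ 0.5041 -0.1942  0.28  ] shift [-0.5389 -0.4638 -0.0487] turn -0.8429
```

```bash
python3 -m inch '[[0,0,-0.05,0,0],[-0.05,-0.04,-0.05,-0.08,0],[-0.1,-0.08,-0.05,-0.16,0],[-0.15,-0.12,-0.05,-0.24,0],[-0.2,-0.16,-0.05,-0.32,0],[-0.25,-0.2,-0.05,-0.4,0],[-0.29,-0.24,-0.05,-0.48,0],[-0.33,-0.28,-0.05,-0.56,0],[-0.36,-0.31,-0.05,-0.64,0],[-0.38,-0.33,-0.05,-0.7,0]]'; python3 - <<'E'
from h import *
status([-.25,0,.28],256.23)
E
```

```text
clock: 1.95
eef_pos: [0.4087, 0.0176, 0.2816]
tool_rot: [-0.459, 0.889, -0.0, 0.001]
ft_force: [0.6, 0.0, 0.3]
grip_width: 0.0853
t 1.95 tcp [0.4087 0.0176 0.2816] yaw -125.39 stand [-0.067  0.143] F [0.65 0.02 0.28] Fstandx 0.17 w 0.0853 zaxis [ 0.001  0.    -1.   ]
goal [ 0.5041 -0.1942  0.28  ] shift [ 0.1174 -0.2003  0.0017] turn -0.1801
```

```bash
python3 -m inch '[[0.03,-0.05,0,-0.05,0],[0.06,-0.1,0,-0.1,0],[0.09,-0.15,0,-0.15,0],[0.117,-0.2,0,-0.18,0],[0.117,-0.2,0,-0.18,0],[0.117,-0.2,0,-0.18,0]]'; python3 - <<'E'
from h import *
cv2.imwrite("pics/w1.png",bot.camera("wrist")[:,:,::-1])
cv2.imwrite("pics/s1.png",bot.camera("scene")[:,:,::-1])
status([-.25,0,.052],256.23)
E
```

```text
clock: 2.7
eef_pos: [0.5021, -0.1924, 0.2809]
tool_rot: [-0.615, 0.789, 0.001, -0.0]
ft_force: [0.4, 0.4, -0.0]
grip_width: 0.0854
t 2.8 tcp [ 0.5021 -0.1914  0.2817] yaw -104.02 stand [-0.2478  0.0026] F [-0.63 -0.02 -0.31] Fstandx -0.17 w 0.0853 zaxis [-0.  0. -1.]
goal [ 0.5041 -0.1942  0.052 ] shift [ 0.0022 -0.0026  0.2297] turn -0.002
```

View pics/w1.png

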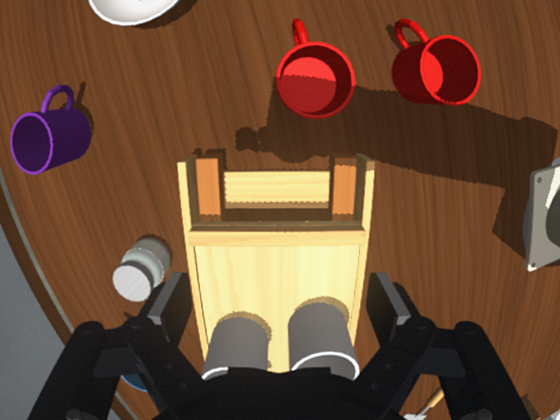

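View pics/s1.png

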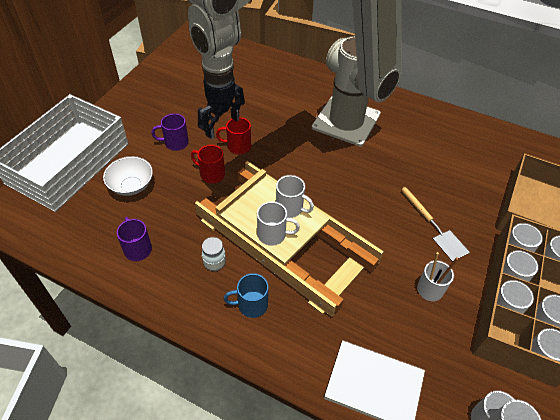

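```bash
python3 -m inch '[[0.002,-0.0026,0.05,0,0],[0.002,-0.0026,0.1,0,0],[0.002,-0.0026,0.14,0,0],[0.002,-0.0026,0.17,0,0],[0.002,-0.0026,0.2,0,0],[0.002,-0.0026,0.22,0,0],[0.002,-0.0026,0.23,0,0],[0.002,-0.0026,0.23,0,0]]'; python3 - <<'E'
from h import *
cv2.imwrite("pics/w2.png",bot.camera("wrist")[:,:,::-1])
im=bot.camera("scene")[100:300,150:370,::-1]
cv2.imwrite("pics/s2.png",cv2.resize(im,None,fx=3,fy=3,interpolation=cv2.INTER_CUBIC))
status([-.21,0,.052],256.23)
E
```

```text
clock: 3.8
eef_pos: [0.5044, -0.1943, 0.0515]
tool_rot: [-0.616, 0.788, 0.0, -0.0]
ft_force: [-0.6, -0.2, -0.8]
grip_width: 0.0854
t 3.9 tcp [ 0.5053 -0.195   0.0525] yaw -104.04 stand [-0.2505 -0.0014] F [ 0.53  0.19 -0.34] Fstandx 0.31 w 0.0854 zaxis [ 0.002 -0.001 -1.   ]
goal [ 0.5136 -0.1553  0.052 ] shift [-0.0405  0.0016  0.0005] turn -0.0022
```

View pics/w2.png

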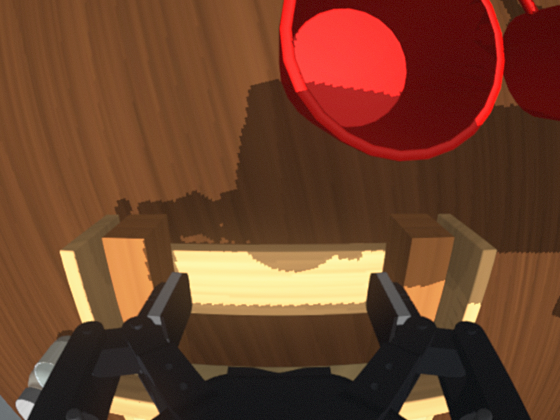

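View pics/s2.png

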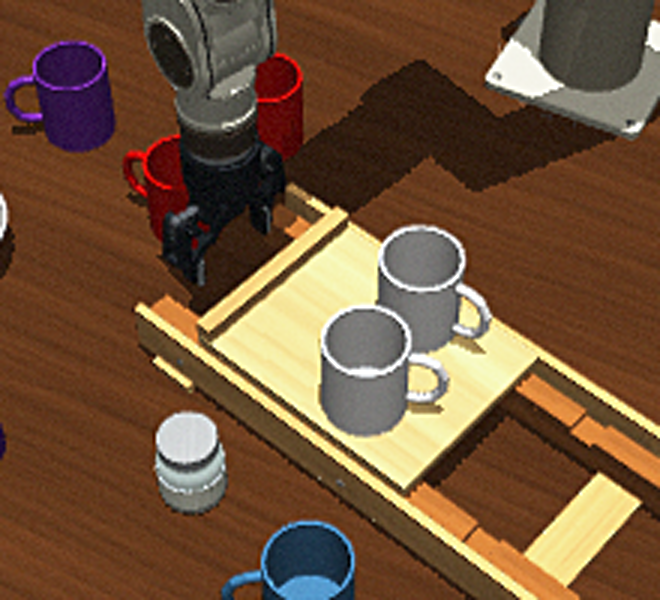

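```bash
python3 -m inch '[[-0.008,0.001,0,0,0],[-0.016,0.0015,0,0,0],[-0.022,0.0015,0,0,0],[-0.028,0.0015,0,0,0],[-0.032,0.0015,0,0,0],[-0.035,0.0015,0,0,0],[-0.037,0.0015,0,0,0],[-0.039,0.0015,0,0,0],[-0.041,0.0015,0,0,0],[-0.043,0.0015,0,0,0]]'; python3 - <<'E'
from h import *
status([-.21,0,.052],256.23)
E
```

```text
clock: 5.15
eef_pos: [0.5135, -0.153, 0.0513]
tool_rot: [-0.615, 0.788, -0.0, -0.0]
ft_force: [0.5, -0.1, -0.1]
grip_width: 0.0859
t 5.15 tcp [ 0.5135 -0.153   0.0513] yaw -104.08 stand [-0.2078  0.0006] F [ 0.54 -0.12 -0.1 ] Fstandx 0.01 w 0.0859 zaxis [-0. -0. -1.]
goal [ 0.5136 -0.1553  0.052 ] shift [ 0.0022 -0.0006 -0.0007] turn -0.0026
```

```bash
python3 -m inch '[[-0.002,0,0,0,0],[-0.004,0,0,0,0],[-0.006,0,0,0,0],[-0.008,0,0,0,0],[-0.01,0,0,0,0]]'; python3 - <<'E'
from h import *
status()
E
python3 -m inch '[[-0.002,0,0,0,0],[-0.004,0,0,0,0],[-0.006,0,0,0,0],[-0.008,0,0,0,0],[-0.01,0,0,0,0]]'; python3 - <<'E'
from h import *
status()
im=bot.camera("scene")[100:300,150:370,::-1]
cv2.imwrite("pics/s3.png",cv2.resize(im,None,fx=3,fy=3,interpolation=cv2.INTER_CUBIC))
E
```

```text
clock: 5.78
eef_pos: [0.516, -0.1434, 0.0513]
tool_rot: [-0.615, 0.789, -0.0, -0.0]
ft_force: [-0.8, -3.6, -0.3]
grip_width: 0.0856
t 5.78 tcp [ 0.516  -0.1434  0.0513] yaw -104.09 stand [-0.1978  0.0004] F [-0.76 -3.59 -0.32] Fstandx -3.67 w 0.0856 zaxis [ 0. -0. -1.]
clock: 6.4
eef_pos: [0.5184, -0.1335, 0.0513]
tool_rot: [-0.615, 0.788, 0.0, -0.0]
ft_force: [-0.5, -3.1, 0.3]
grip_width: 0.0852
t 6.4 tcp [ 0.5184 -0.1335  0.0513] yaw -104.08 stand [-0.1877  0.0005] F [-0.51 -3.12  0.28] Fstandx -3.16 w 0.0852 zaxis [-0.  0. -1.]
```

View pics/s3.png

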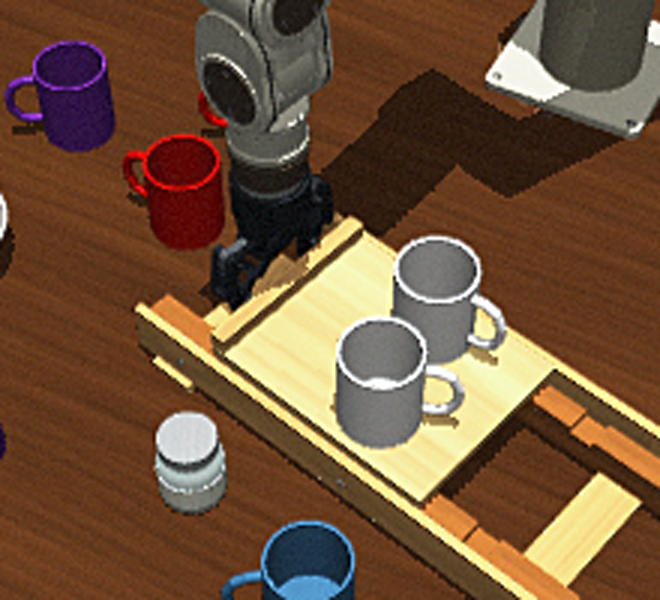

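```bash
python3 -m inch '[[-0.003,0,0,0,0],[-0.006,0,0,0,0],[-0.009,0,0,0,0],[-0.012,0,0,0,0],[-0.015,0,0,0,0],[-0.018,0,0,0,0],[-0.021,0,0,0,0],[-0.024,0,0,0,0],[-0.027,0,0,0,0],[-0.03,0,0,0,0]]'; python3 -m inch '[[-0.003,0,0,0,0],[-0.006,0,0,0,0],[-0.009,0,0,0,0],[-0.012,0,0,0,0],[-0.015,0,0,0,0],[-0.018,0,0,0,0],[-0.021,0,0,0,0],[-0.024,0,0,0,0],[-0.027,0,0,0,0],[-0.03,0,0,0,0]]'; python3 - <<'E'
from h import *
status()
cv2.imwrite("pics/t4.png",bot.camera("top")[:,:,::-1])
im=cv2.imread("pics/t4.png")[110:265,150:380]
cv2.imwrite("pics/t4c.png",cv2.resize(im,None,fx=3.4,fy=3.4,interpolation=cv2.INTER_CUBIC))
E
```

```text
clock: 7.7
eef_pos: [0.5257, -0.1044, 0.0513]
tool_rot: [-0.615, 0.788, 0.0, -0.0]
ft_force: [-1.0, -3.2, -0.7]
grip_width: 0.0851
clock: 8.95
eef_pos: [0.533, -0.0753, 0.0513]
tool_rot: [-0.615, 0.788, 0.0, -0.0]
ft_force: [-0.9, -3.7, -0.0]
grip_width: 0.0857
t 8.95 tcp [ 0.533  -0.0753  0.0513] yaw -104.08 stand [-1.277e-01  1.000e-04] F [-0.93 -3.66 -0.04] Fstandx -3.78 w 0.0857 zaxis [-0. -0. -1.]
```

View pics/t4c.png

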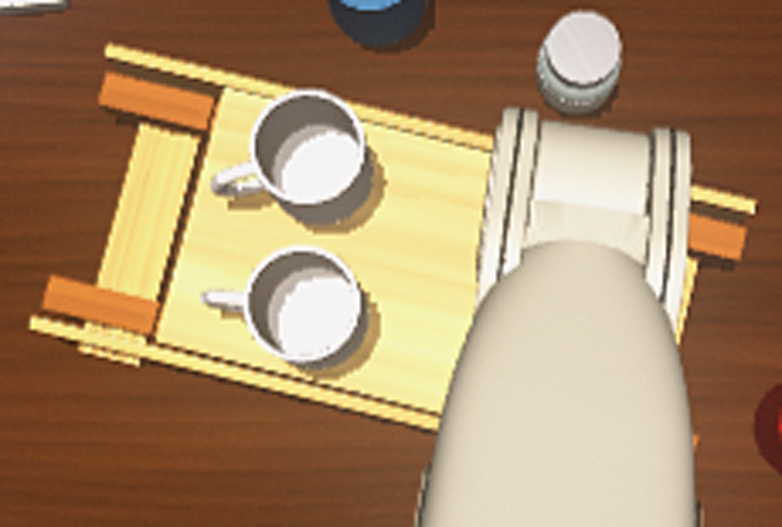

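```bash
python3 - <<'E'
from h import *
f=lambda a:np.array(a)/3.4+[150,110]
l=plane("top",f([(222,88),(158,342)]),.076)[:,:2];print("lead",((l-s["t"])@s["M"]).round(4))
E
```

```text
lead [[ 0.1436 -0.0989]
 [ 0.1408  0.0992]]
```

```bash
python3 -m inch '[[-0.003,0,0,0,0],[-0.006,0,0,0,0],[-0.009,0,0,0,0],[-0.012,0,0,0,0],[-0.015,0,0,0,0],[-0.018,0,0,0,0],[-0.021,0,0,0,0],[-0.024,0,0,0,0],[-0.026,0,0,0,0],[-0.028,0,0,0,0]]'; python3 -m inch '[[-0.001,0,0,0,0],[-0.002,0,0,0,0],[-0.003,0,0,0,0],[-0.004,0,0,0,0]]';  python3 - <<'E'
from h import *
status()
E
python3 -m inch '[[-0.001,0,0,0,0],[-0.002,0,0,0,0]]';  python3 - <<'E'
from h import *
status()
im=bot.camera("top")[110:265,150:380,::-1]
cv2.imwrite("pics/t5c.png",cv2.resize(im,None,fx=3.4,fy=3.4,interpolation=cv2.INTER_CUBIC))
im=bot.camera("scene")[150:320,190:390,::-1]
cv2.imwrite("pics/s5c.png",cv2.resize(im,None,fx=3.5,fy=3.5,interpolation=cv2.INTER_CUBIC))
E
```

```text
clock: 10.25
eef_pos: [0.5398, -0.0482, 0.0513]
tool_rot: [-0.615, 0.788, 0.0, -0.0]
ft_force: [-2.0, -3.9, -0.5]
grip_width: 0.0855
clock: 10.75
eef_pos: [0.5408, -0.0444, 0.0513]
tool_rot: [-0.615, 0.788, 0.0, -0.0]
ft_force: [-0.5, -2.7, -1.1]
grip_width: 0.0852
t 10.75 tcp [ 0.5408 -0.0444  0.0513] yaw -104.08 stand [-0.0958 -0.    ] F [-0.48 -2.69 -1.06] Fstandx -2.73 w 0.0852 zaxis [-0.  0. -1.]
clock: 11.0
eef_pos: [0.5413, -0.0424, 0.0513]
tool_rot: [-0.615, 0.788, 0.0, 0.0]
ft_force: [-0.4, -1.4, -0.5]
grip_width: 0.0857
t 11.0 tcp [ 0.5413 -0.0424  0.0513] yaw -104.09 stand [-0.0937 -0.    ] F [-0.39 -1.44 -0.46] Fstandx -1.49 w 0.0857 zaxis [ 0.  0. -1.]
```

View pics/t5c.png

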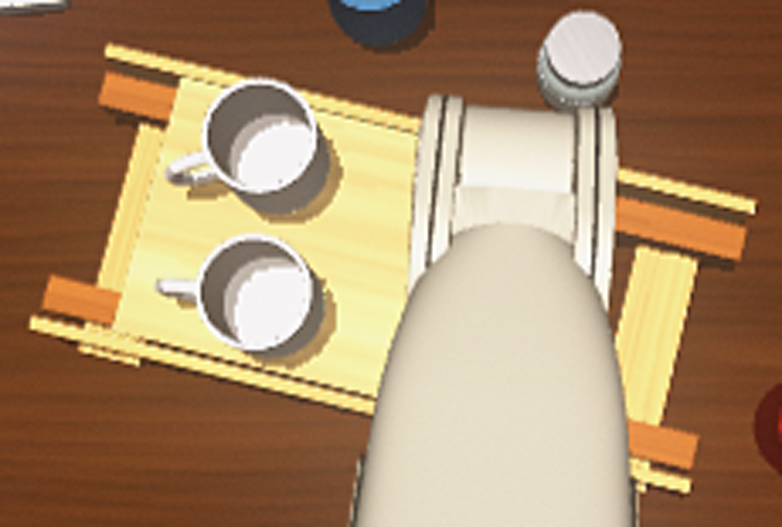

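View pics/s5c.png

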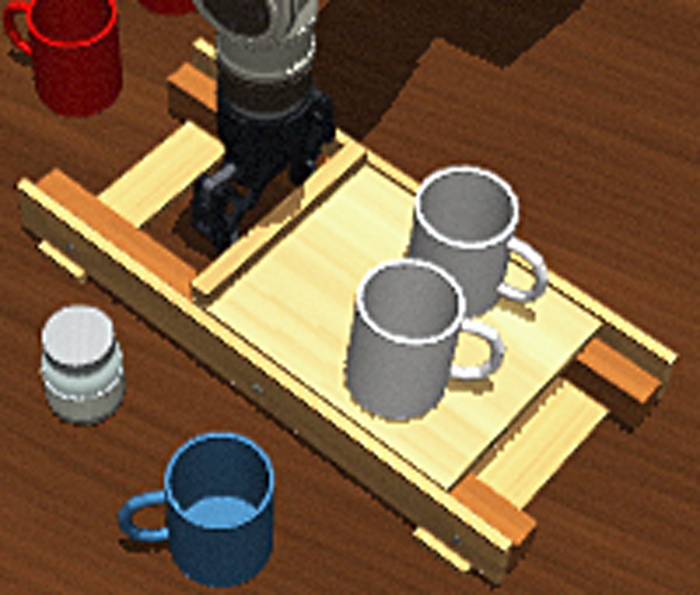

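```bash
python3 - <<'E'
from h import *
f=lambda a:np.array(a)/3.4+[150,110]; g=lambda a:np.array(a)/3.5+[190,150]
for z in (.076,.068):
    l=plane("top",f([(181,80),(115,328)]),z)[:,:2];m=plane("scene",g([(600,322),(449,490)]),z)[:,:2]
    print(z,((l-s["t"])@s["M"]).round(4).tolist(),((m-s["t"])@s["M"]).round(4).tolist())
E
python3 -m inch '[[-0.001,0,0,0,0]]';  python3 - <<'E'
from h import *
status()
E
python3 -m inch '[[-0.001,0,0,0,0]]';  python3 - <<'E'
from h import *
status()
E
```

```text
0.076 [[0.1754, -0.0975], [0.1747, 0.0968]] [[0.182, 0.0884], [0.1842, -0.1082]]
0.068 [[0.1775, -0.0992], [0.1768, 0.0966]] [[0.1798, 0.0937], [0.1821, -0.1043]]
clock: 11.22
eef_pos: [0.5415, -0.0417, 0.0515]
tool_rot: [-0.615, 0.788, -0.0, -0.0]
ft_force: [-1.1, -3.1, -0.3]
grip_width: 0.0854
t 11.22 tcp [ 0.5415 -0.0417  0.0515] yaw -104.05 stand [-0.093  -0.0001] F [-1.07 -3.11 -0.32] Fstandx -3.27 w 0.0854 zaxis [-0.    -0.001 -1.   ]
clock: 11.35
eef_pos: [0.5417, -0.0408, 0.0514]
tool_rot: [-0.615, 0.788, -0.0, -0.0]
ft_force: [-1.7, -3.2, 0.5]
grip_width: 0.0853
t 11.35 tcp [ 0.5417 -0.0408  0.0514] yaw -104.08 stand [-0.0921 -0.    ] F [-1.66 -3.16  0.52] Fstandx -3.46 w 0.0853 zaxis [-0.    -0.001 -1.   ]
```

```bash
for i in 1; do python3 -m inch '[[-0.001,0,0,0,0],[-0.001,0,0,0,0]]'; done;  python3 - <<'E'
from h import *
status()
E
python3 -m inch '[[-0.001,0,0,0,0],[-0.001,0,0,0,0]]';  python3 - <<'E'
from h import *
status()
im=bot.camera("top")[110:265,150:380,::-1]
cv2.imwrite("pics/t6c.png",cv2.resize(im,None,fx=3.4,fy=3.4,interpolation=cv2.INTER_CUBIC))
im=bot.camera("scene")[150:320,190:390,::-1]
cv2.imwrite("pics/s6c.png",cv2.resize(im,None,fx=3.5,fy=3.5,interpolation=cv2.INTER_CUBIC))
E
```

```text
clock: 11.6
eef_pos: [0.542, -0.0396, 0.0514]
tool_rot: [-0.615, 0.788, -0.0, 0.0]
ft_force: [-0.6, -2.5, 0.2]
grip_width: 0.0855
t 11.6 tcp [ 0.542  -0.0396  0.0514] yaw -104.09 stand [-0.0909 -0.0001] F [-0.61 -2.51  0.18] Fstandx -2.59 w 0.0855 zaxis [ 0. -0. -1.]
clock: 11.85
eef_pos: [0.5424, -0.0386, 0.0514]
tool_rot: [-0.615, 0.788, -0.0, 0.0]
ft_force: [0.2, -3.9, 1.6]
grip_width: 0.0855
t 11.85 tcp [ 0.5424 -0.0386  0.0514] yaw -104.09 stand [-0.0898 -0.0002] F [ 0.19 -3.95  1.59] Fstandx -3.79 w 0.0855 zaxis [ 0. -0. -1.]
```

View pics/s6c.png

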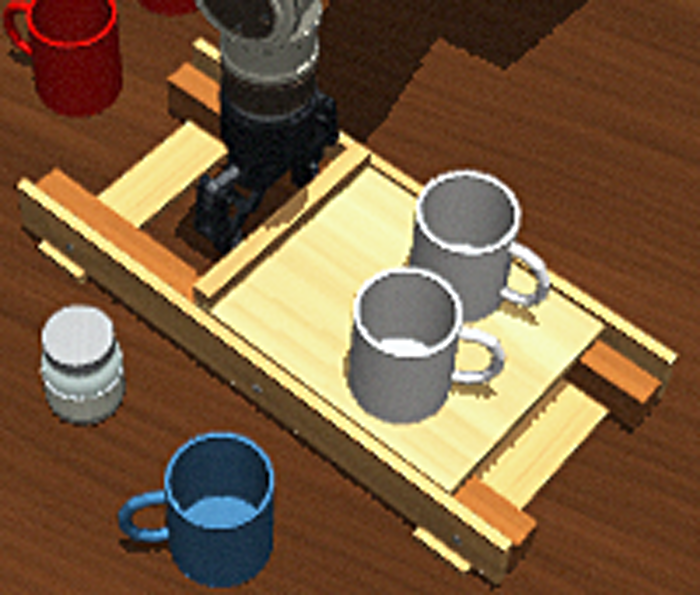

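View pics/t6c.png

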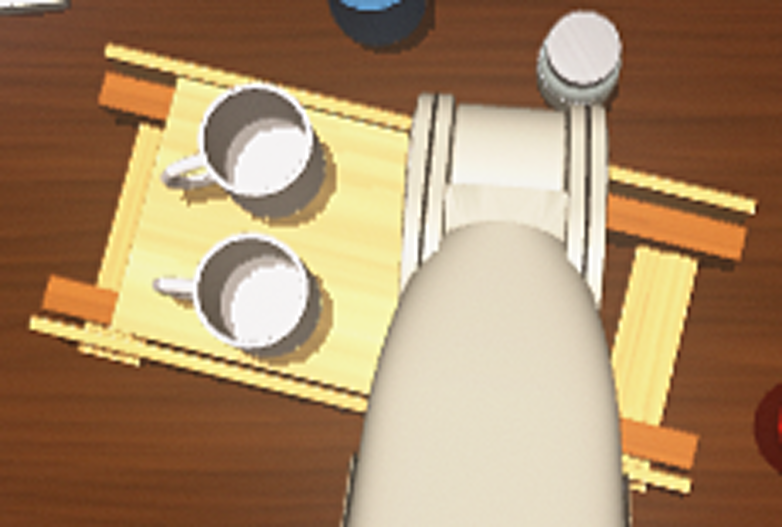

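```bash
python3 -m inch '[[-0.001,0,0,0,0],[-0.001,0,0,0,0]]';  python3 - <<'E'
from h import *
status()
E
python3 -m inch '[[-0.001,0,0,0,0],[-0.001,0,0,0,0]]';  python3 - <<'E'
from h import *
status()
im=bot.camera("scene")[150:320,190:390,::-1]
cv2.imwrite("pics/s7c.png",cv2.resize(im,None,fx=3.5,fy=3.5,interpolation=cv2.INTER_CUBIC))
E
```

```text
clock: 12.2
eef_pos: [0.5427, -0.0376, 0.0514]
tool_rot: [-0.615, 0.788, -0.0, 0.0]
ft_force: [-0.7, -4.2, 1.3]
grip_width: 0.0857
t 12.2 tcp [ 0.5427 -0.0376  0.0514] yaw -104.08 stand [-0.0887 -0.0003] F [-0.66 -4.17  1.27] Fstandx -4.21 w 0.0857 zaxis [ 0.  0. -1.]
clock: 12.45
eef_pos: [0.5429, -0.0366, 0.0514]
tool_rot: [-0.615, 0.788, -0.0, 0.0]
ft_force: [-1.7, -3.5, 1.0]
grip_width: 0.085
t 12.45 tcp [ 0.5429 -0.0366  0.0514] yaw -104.08 stand [-0.0877 -0.0002] F [-1.72 -3.49  0.98] Fstandx -3.8 w 0.085 zaxis [ 0.  0. -1.]
```

View pics/s7c.png

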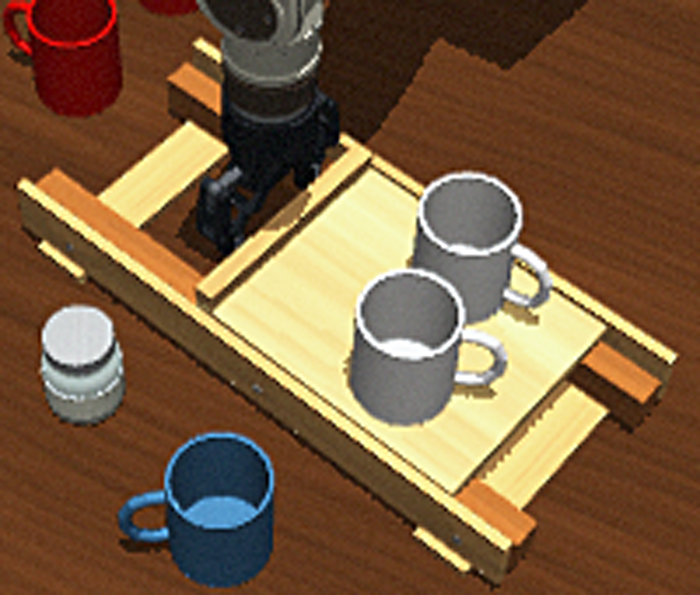

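```bash
python3 -m inch '[[-0.001,0,0,0,0],[-0.001,0,0,0,0]]';  python3 - <<'E'
from h import *
status()
E
python3 -m inch '[[-0.001,0,0,0,0],[-0.001,0,0,0,0]]';  python3 - <<'E'
from h import *
status()
E
```

```text
clock: 12.75
eef_pos: [0.5429, -0.0366, 0.0515]
tool_rot: [-0.615, 0.788, -0.001, -0.001]
ft_force: [-1.6, -6.4, 2.0]
grip_width: 0.0853
t 12.75 tcp [ 0.5429 -0.0366  0.0515] yaw -104.09 stand [-0.0877 -0.0002] F [-1.61 -6.44  2.02] Fstandx -6.64 w 0.0853 zaxis [-0.    -0.002 -1.   ]
clock: 13.0
eef_pos: [0.5429, -0.0366, 0.0515]
tool_rot: [-0.615, 0.789, -0.001, -0.001]
ft_force: [-1.4, -8.9, 2.3]
grip_width: 0.0852
t 13.0 tcp [ 0.5429 -0.0366  0.0515] yaw -104.11 stand [-0.0877 -0.0002] F [-1.43 -8.88  2.31] Fstandx -8.96 w 0.0852 zaxis [-0.001 -0.004 -1.   ]
```

The TCP has stopped while the force climbs past 6–9 N, so the cleats are against the notch walls. I'll back off now.

```bash
python3 -m inch '[[0.001,0,0,0,0],[0.002,0,0,0,0],[0.004,0,0,0,0],[0.008,0,0,0,0],[0.014,0,0,0,0],[0.022,0,0,0,0],[0.032,0,0,0,0],[0.044,0,0,0,0],[0.05,0,0,0,0],[0.05,0,0,0,0]]'; python3 -m inch '[[0,0,-0.02,0,0],[0,0,-0.06,0,0],[0.02,0,-0.12,0,0],[0.07,0,-0.18,0,0],[0.12,0,-0.22,0,0],[0.17,0,-0.22,0,0],[0.2,0,-0.22,0,0],[0.2,0,-0.22,0,0],[0.2,0,-0.22,0,0]]'; python3 - <<'E'
from h import *
status()
cv2.imwrite("pics/t8.png",bot.camera("top")[:,:,::-1])
cv2.imwrite("pics/s8.png",bot.camera("scene")[:,:,::-1])
im=cv2.imread("pics/t8.png")[110:265,150:380]
cv2.imwrite("pics/t8c.png",cv2.resize(im,None,fx=3.4,fy=3.4,interpolation=cv2.INTER_CUBIC))
im=cv2.imread("pics/s8.png")[150:320,190:390]
cv2.imwrite("pics/s8c.png",cv2.resize(im,None,fx=3.5,fy=3.5,interpolation=cv2.INTER_CUBIC))
E
```

```text
clock: 14.25
eef_pos: [0.5309, -0.0839, 0.0514]
tool_rot: [-0.615, 0.789, 0.0, 0.0]
ft_force: [-0.1, -0.3, 0.0]
grip_width: 0.0858
clock: 15.38
eef_pos: [0.4825, -0.2765, 0.271]
tool_rot: [-0.615, 0.788, 0.001, 0.0]
ft_force: [-0.5, 0.4, 0.3]
grip_width: 0.086
t 15.38 tcp [ 0.4825 -0.2765  0.271 ] yaw -104.06 stand [-0.3351  0.0014] F [-0.51  0.41  0.25] Fstandx 0.27 w 0.086 zaxis [-0.     0.001 -1.   ]
```

View pics/t8c.png

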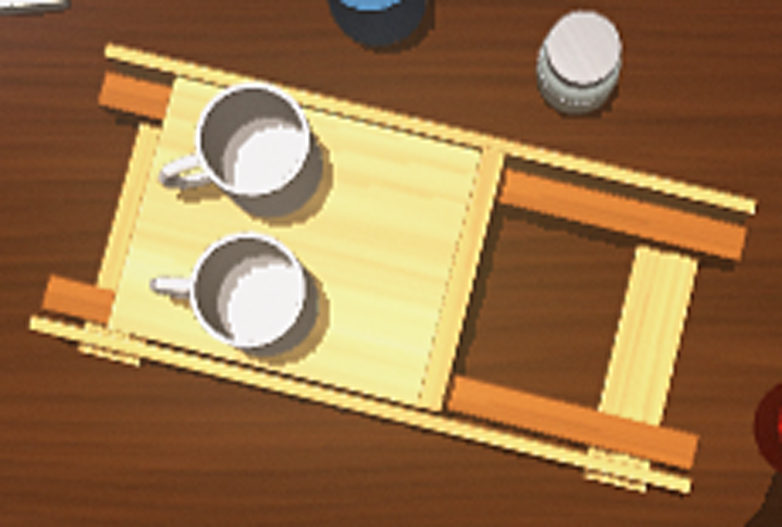

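View pics/s8c.png

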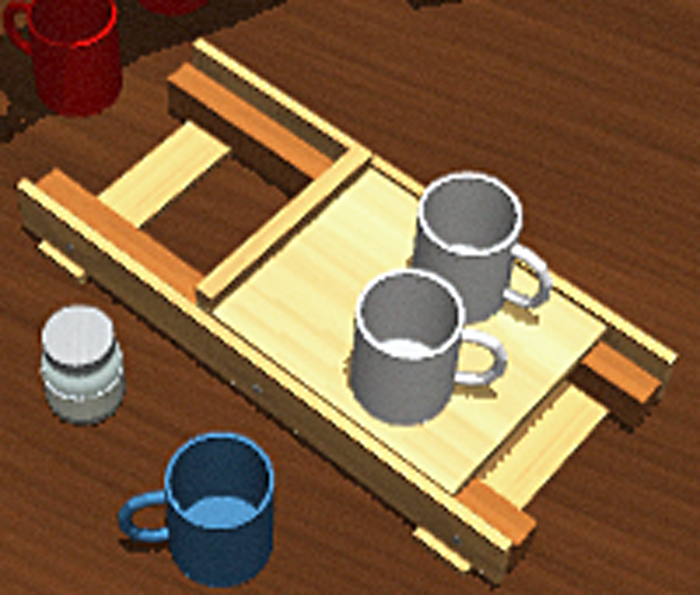

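View pics/s8.png

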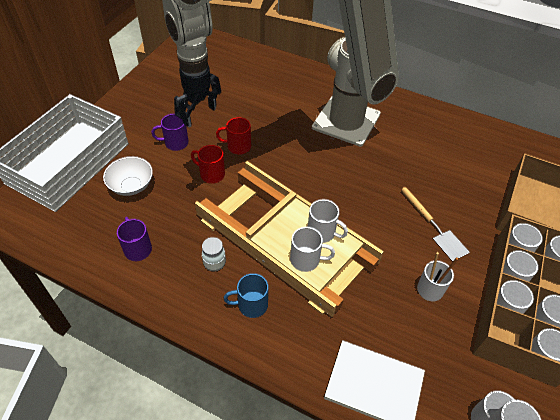

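```bash
python3 - <<'E'
from h import *
f=lambda a:np.array(a)/3.4+[150,110]
for z in (.068,.076):
    l=plane("top",f([(175,78),(110,328)]),z)[:,:2];m=plane("top",f([(506,150),(442,410)]),z+.02)[:,:2]
    L=(l-s["t"])@s["M"];T=(m-s["t"])@s["M"];print(z,L.round(4).tolist(),T.round(4).tolist(),"x",((L+T)[:,0].mean()/2).round(4))
# predicted scene pixels of board corners, both heights
for z,x in ((.068,.0525),(.076,.0525)):
    P=np.array([[x+.13,-.1],[x+.13,.1]])@s["M"].T+s["t"]
    print(z,((proj("scene",np.c_[P,[z,z]])-[190,150])*3.5).round(0).tolist(),"ref guide corners",((proj("scene",np.c_[np.array([[.24,-.103],[.24,.113]])@s["M"].T+s["t"],[.068,.068]])-[190,150])*3.5).round(0).tolist())
status()
E
```

```text
0.068 [[0.1824, -0.0996], [0.1805, 0.0975]] [[-0.077, -0.1013], [-0.0773, 0.0978]] x 0.0521
0.076 [[0.1803, -0.0979], [0.1783, 0.0977]] [[-0.0772, -0.0996], [-0.0775, 0.098]] x 0.051
0.068 [[453.0, 486.0], [607.0, 319.0]] ref guide corners [[513.0, 536.0], [677.0, 349.0]]
0.076 [[454.0, 481.0], [609.0, 313.0]] ref guide corners [[513.0, 536.0], [677.0, 349.0]]
t 15.47 tcp [ 0.4827 -0.2759  0.2711] yaw -103.97 stand [-0.3345  0.0013] F [-0.84  0.28 -0.6 ] Fstandx 0.07 w 0.0853 zaxis [-0.     0.001 -1.   ]
```

```bash
python3 - <<'E'
from workcell import bot
print(bot.job_done())
E
```

```text
the job is handed in; nothing more can be done
None
```

I slid the board home with both open fingertips on its trailing face, backed straight off, then rose clear and handed the job in at about 15.5 s of the 35 s allowed. No verdict is reported, so the points below are my own checks.

- **Push:** sliding took about 3–4 N, in steps of 1–3 mm per row. At the end the fingertips stopped moving while the force climbed to 9 N, which is the cleats against the notch walls. The push never read above about 9 N.
- **Board position:** the last pictures put it at about x = 52 mm in the stand frame (allowed 45–55 mm) and in line with the rails.
- **Board height:** the height is less certain. After allowing for the scene camera's offset of about 2 px, the corners match the seated height (plank top at 68 mm) rather than riding (76 mm). I saw the mugs drop between pictures just before the stop.
- **Mugs and bench:** both mugs stand upright on the board. The jar, blue mug, bowl, pen pot and spatula look unmoved.
- **Robot:** it is clear of everything, and the wrist force reads zero to within its noise.

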